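Square a rosewood bridge blank against two fences, then load the routing cradle

ROBOT

A 6-joint arm with a two-finger parallel gripper is mounted at the origin on the work surface. World frame = base frame: x ahead of the robot, y to its left, z up, the work surface at z = 0. Lengths are in m, angles in rad, forces in N, time in s.
With the tool pointing down it reaches from about 0.35 to 0.925 m from the base axis. Payload 6.4 kg.
Tool frame: the origin (TCP) lies at the very end of the fingers, on their centre line; the grasp point (between the pads) lies 19 mm behind it (bot.pinch_z is the distance from the TCP to the grasp point, in m); x points along the fingers, z is the direction in which the jaws open and shut, and the axes are right-handed (so a half turn about x gives the same grasp; the last joint's range is limited). The gripper opens to 85 mm and grips with 20 to 120 N. Pads are 22 mm wide; open, the fingers measure 114 mm over their backs; the gripper's body (76 mm by 85 mm) begins 54 mm behind the grasp point. The pads swing forward as they close: fully open they stand 13 mm farther back than shut.
Start: joints at [-1.474, 0.245, 1.558, -0, 1.339, -0.174], TCP at [0.174, -0.626, 0.231] pointing down, gripper open.
Joint ranges: [-3.13, 3.13], [-1.02, 2.26], [0.13, 2.54], [-0.95, 4.09], [0.21, 2.88], [-2.74, 2.74]. Speed limits (rad/s): [2.57, 2.57, 3.14, 3.14, 3.14, 3.14].

INTERFACE

Orientations are given as a rotation vector (axis times angle).
In Python, from bench import bot gives the robot as it stands. The module is installed in compiled form; this text tells all that it offers.
- The arm moves only by the tool step_arm, never from a script. Its argument "series" is a list of rows, each a list of 5 numbers: the finger opening in mm, from 0 to 85.4, then the shift along the tool's x, y, z in mm, then the turn about the tool's x in rad. In form: [[fingers, tx, ty, tz, yaw], ...]. A call has 1 to 20 rows; each row is the pose to reach, as a shift and turn from the pose measured when the call began, along the tool's axes at that moment; what a row does not reach only later rows make up. A row lasts 1/12 s, in which the tool goes at most 41.7 mm and 7.16 degrees, less where a joint would pass 70% of its speed; a pose out of reach is approached as far as the arm can. A call with a gripper value outside its range is refused whole. The fingers move at their own pace and stop on an object; "grip_force" is the grip in N (left out, the last holds). Time passes only in rows, so rows that repeat a pose let the fingers close. It gives the time, the measured TCP pose, the force and the opening at its end, in the units of the state.
- bot.observe(): the state, without advancing time (a new reading comes with each control period).
- bot.grab_frame(name): name is "side" or "top" or "wrist"; returns the picture (420x560x3 uint8, blue, green, red); there is no depth.
- bot.camera_params(name): a dict with "intrinsics" (3x3 intrinsics, pixels), "T" (4x4, takes a point from camera to world coordinates). Camera axes: x right, y up, looking along -z (the intrinsics and any distortion apply to the point x, -y, -z); pixel columns grow to the right and rows downward; lengths in m; the calibration is good to about 2 mm. The wrist camera is an equidistant fisheye: a pixel r from the principal point sees the ray r / f radians off the axis. A picture is of the moment at which its call begins: read the wrist's pose just before it. camera_params takes no time and is no camera call; for the wrist camera it gives the pose at the moment of the call.
- bot.finish_job(): hands the job in, once; it reports no verdict.
The state is a dict: "clock": time; "joint_positions": joint angles; "dq": joint speeds; "joint_efforts": joint torques, N m; "eef_pos": TCP position; "tcp_rot": TCP orientation; "ft_force": force on the tool from outside, world axes, zero at the start; "wrist_torque": the same for the moment, N m; "gripper_width": finger opening in m.
Only numpy, scipy, OpenCV 4.12 (cv2) and the standard library are available. Lean on these libraries where they do the work, as an engineer would, in place of code of your own. Each camera call takes 0.05 s, during which the arm holds its last target.

TASK

Take the dark rosewood blank out of the slotted green stock bin and square it on the white squaring board: laid down with its end well short of the blue end fence, push it gently but firmly flat against the long red fence first, then slide it along that fence until its end is pressed firmly home on the blue fence, and let go so that it lies square on its own. Then load it into the routing cradle, lying flat on the bed between the four guide blocks with its centre line over the cradle's centre line. Leave the pale maple blank and everything else where it is.

Things in the scene. Friction and masses are not known exactly. Their poses are not given: they have to be found in the camera images.
- rosewood_center (a point): Centre (half-way up) of the dark rosewood bridge blank: a plain bar 34 x 180 x 12 mm (its x, y, z), about 70 g (50 to 100 g), with a white line round its middle. y runs along its length, z through its thickness. It starts leaning in one of the bin's two slots, tilted 15 degrees, its low end on the bin floor; its -y end sticks up and out through the slot by about 60 mm beyond the wall. Both ends are alike.
- rosewood: The rosewood blank itself; origin at the centre of its 34 x 180 mm underside (z = -6 mm from the centre), axes as above.
- maple_center (a point): Centre of the pale maple blank, same size and axes, leaning in the other slot, 100 mm beside the rosewood one. Leave it there.
- stock_bin: Green open-topped bin, fixed to the bench, 212 (x) x 126 (y) x 68 mm high, walls 6 mm, floor 5 mm; origin under its centre. Its -y wall has two slots closed at the top, each 42 mm wide, centred at x = -50 and x = +50 mm, from 34.5 to 54.5 mm above the bench. A blank comes out when pulled about 130 mm or more along its own length (outwards and 15 degrees upwards).
- square_board: White squaring board, fixed to the bench, 160 x 250 mm, 12 mm thick. Origin on the bench under the inside corner of the two fences. The board spans x = -130 to +30 mm and y = -220 to +30 mm. The red fence's face is the plane x = 0, the blue fence's face the plane y = 0; the blank belongs on the side x < 0, y < 0, its length along y.
- long_fence: Long red fence on the squaring board, same origin and axes: two blocks 38 mm long (y = -10 to -48 and y = -132 to -170 mm), 20 mm thick (x = 0 to +20 mm), standing 14 mm above the board (top 26 mm above the bench). The 84 mm gap between them is finger room at the middle of a squared blank. Rigid; press with about 3 to 15 N, never over 40 N.
- end_fence: Blue end fence on the squaring board, same origin and axes: one block x = -48 to -4 mm, y = 0 to +20 mm, top 26 mm above the bench. Rigid; press with about 3 to 15 N, never over 40 N.
- square_home (a point): Where the centre of the blank lies when it is square against both fences: (-17, -90, 18) mm from the squaring board's origin; axes as the board's.
- cradle: Routing cradle, fixed to the bench: grey bed 110 (x) x 150 (y) x 15 mm with a white cross line at its middle and four aluminium guide blocks, each 22 x 26 mm and 13 mm high above the bed, at x = +-31, y = +-60 mm. The channel between them runs along y and is 40 mm wide (3 mm free each side of the blank); between the blocks of a side 94 mm are free for a finger. Origin under its centre.
- cradle_seat (a point): Where the centre of the blank belongs in the cradle: on its middle, 21 mm above the bench (6 mm above the bed); axes as the cradle's. The blank's length lies along y, either end first.
- glue_bottle: White glue bottle, 60 mm across, 170 mm tall; bystander; origin under its centre.
- lacquer_can: Aluminium can, 80 mm across, 110 mm tall; bystander; origin under its centre.
- mallet: Hammer lying on the bench, 260 mm long; bystander.
- sanding_block: Cork block 60 x 110 x 30 mm; bystander; origin under its centre.
- try_square: Try square: wooden stock 22 x 120 x 18 mm (origin under its centre) and a steel blade reaching to x = +180 mm; bystander.
- block_plane: Small hand plane 50 x 160 mm, 63 mm high; bystander; origin under its centre.
Not all that is in view belongs to the job. There is more than one size of the rosewood; the job needs the larger.

How it is judged:
On the way, in this order (a step that is already met when the one before it is completed fails the run):
1. the blank lies on the board, pressed flat along the long red fence (over 1.5 N, parallel within 1.7 degrees), its end still over 4 mm from the blue fence (contact force between rosewood and long_fence above 1.5 N and angle between the y axis of rosewood and the y axis of square_board, either way round below 0.03 rad and y of rosewood_center in the frame of square_home below -0.004 m and x of rosewood_center in the frame of square_home between -0.0025 and 0.0025 m and z of rosewood_center in the frame of square_home between -0.004 and 0.004 m), for 0.05 s.
2. still along the red fence (within 2.5 mm and 1.7 degrees), its end is pressed home on the blue end fence (over 1.5 N) (contact force between rosewood and end_fence above 1.5 N and angle between the y axis of rosewood and the y axis of square_board, either way round below 0.03 rad and x of rosewood_center in the frame of square_home between -0.0025 and 0.0025 m and y of rosewood_center in the frame of square_home between -0.0025 and 0.0025 m and z of rosewood_center in the frame of square_home between -0.004 and 0.004 m), for 0.05 s.
3. let go, it lies square against both fences (within 2.5 mm and 1.7 degrees) (contact force between rosewood and the arm below 0.1 N and contact force between rosewood and the fingers below 0.1 N and angle between the y axis of rosewood and the y axis of square_board, either way round below 0.03 rad and x of rosewood_center in the frame of square_home between -0.0025 and 0.0025 m and y of rosewood_center in the frame of square_home between -0.0025 and 0.0025 m and z of rosewood_center in the frame of square_home between -0.004 and 0.004 m), for 0.2 s.
At the end, for the whole second after the job is handed in: The rosewood blank lies flat and still on the cradle's bed between the four guide blocks: its centre within 4 mm across and 8 mm along of the cradle's middle and within 2 mm of seated height, flat within 1.7 degrees and along the channel within 3.4 degrees, released (x of rosewood_center in the frame of cradle_seat between -0.004 and 0.004 m and y of rosewood_center in the frame of cradle_seat between -0.008 and 0.008 m and z of rosewood_center in the frame of cradle_seat between -0.002 and 0.002 m and angle between the y axis of rosewood and the y axis of cradle, either way round below 0.06 rad and angle between the z axis of rosewood and the z axis of cradle, either way round below 0.03 rad and linear speed of rosewood below 0.01 m/s and angular speed of rosewood below 0.1 rad/s); the robot touches nothing.
It fails at once if a fence is pressed with more than 40 N (contact force between anything else and long_fence above 40 N or contact force between anything else and end_fence above 40 N).
It fails at once if the maple blank is moved by more than 15 mm (distance of maple_center from where it was at the start of the episode above 0.015 m).
It fails at once if another thing on the bench is moved by more than 20 mm (distance of any of glue_bottle, lacquer_can, mallet, sanding_block, try_square, block_plane from where it was at the start of the episode above 0.02 m).
It also fails if it takes over 72 s, if anything falls off the work surface, if the arm or the gripper's body presses on something with over 40 N, if the wrist force passes 120 N, or if a joint passes its speed limit or range.

## Working session

There is one attempt and no reset: what is moved stays moved. The work goes in short steps, Python scripts to look and compute and a tool call to move; the robot and the scene stay as the last step left them, time stands still between calls to the robot, and variables do not carry over. Pictures are saved under pics/ and viewed, and the job is handed in when it is done.

Besides the shell and the picture viewer there is one more tool, called after "Request:" as name(argument=value, ...), one argument or row to a line, values as JSON. step_arm: Moves the arm, as the interface text tells. Its arguments: {"type":"object","properties":{"series":{"type":"array"},"grip_force":{"type":"number"}},"required":["series"]}

```bash
mkdir -p pics; python3 - <<'E'
from bench import bot
import cv2,numpy as np
print(bot.observe())
for n in ["side","top","wrist"]:
    p=bot.camera_params(n); print(n,p["intrinsics"],np.round(p["T"],4).tolist(),[k for k in p])
    cv2.imwrite(f"pics/{n}0.png",bot.grab_frame(n))
E
```

```text
{'clock': 0.0, 'joint_positions': array([-1.47411607e+00,  2.45826332e-01,  1.55905488e+00,  8.32457241e-06,
        1.33872100e+00, -1.74082188e-01]), 'dq': array([-0.00052959, -0.00182416,  0.00057633, -0.00136   ,  0.00089839,
       -0.00047658]), 'joint_efforts': array([-4.32756788e-04, -4.29506063e+01, -3.26127362e+01, -1.48452618e-04,
        5.37556421e-03,  4.43819829e-06]), 'eef_pos': array([ 0.17381495, -0.62572643,  0.23015053]), 'tcp_rot': array([ 1.00889499,  1.3265974 , -1.00643013]), 'ft_force': array([ 0.33329011, -0.42993413,  0.29782433]), 'wrist_torque': array([ 0.01955299,  0.03040352, -0.00575484]), 'gripper_width': 0.08521376014260551}
side [[468.7741654    0.         281.18669245]
 [  0.         468.7741654  208.42841429]
 [  0.           0.           1.        ]] [[-0.7435, 0.471, -0.4747, 0.0184], [-0.6687, -0.5175, 0.5339, 0.5657], [0.0059, 0.7144, 0.6997, 0.8562], [0.0, 0.0, 0.0, 1.0]] ['intrinsics', 'T']
top [[512.91320078   0.         284.26863001]
 [  0.         512.91320078 213.74257515]
 [  0.           0.           1.        ]] [[-0.03, 0.9912, -0.1288, 0.3631], [-0.9992, -0.033, -0.021, -0.0425], [-0.0251, 0.128, 0.9915, 1.508], [0.0, 0.0, 0.0, 1.0]] ['intrinsics', 'T']
wrist [[325.1922621    0.         277.98134471]
 [  0.         325.1922621  203.9594626 ]
 [  0.           0.           1.        ]] [[0.2682, 0.9149, 0.3018, 0.2523], [-0.9634, 0.2552, 0.0823, -0.6034], [-0.0017, -0.3128, 0.9498, 0.3731], [0.0, 0.0, 0.0, 1.0]] ['intrinsics', 'T']
```

View pics/side0.png

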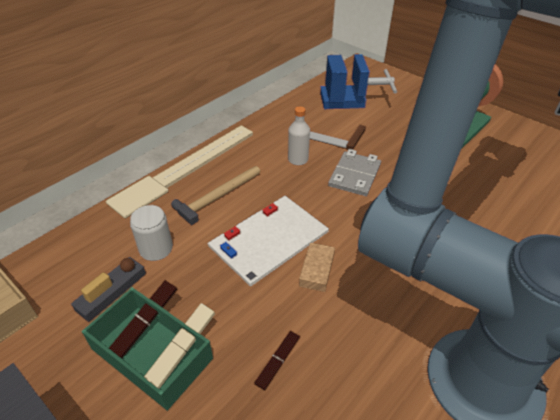

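View pics/top0.png

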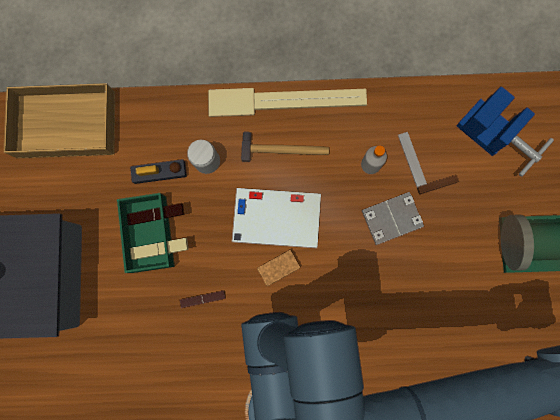

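View pics/wrist0.png

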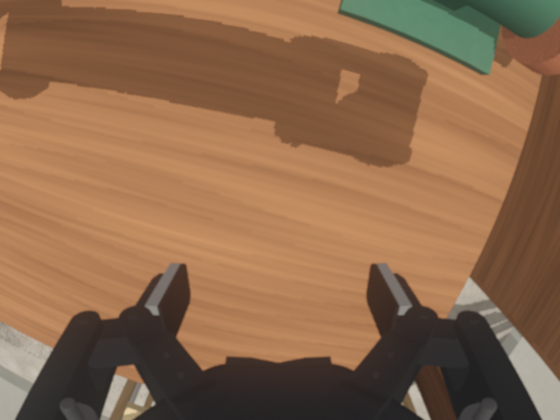

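The top view shows two dark-brown bars: one leaning in the green bin (about (157,213)) and one flat on the bench (about (202,298)). The one in the bin fits the description, and the bench one looks shorter. I'll confirm this in a crop and measure.

```bash
cat > h.py <<'E'
import numpy as np,cv2
from bench import bot
from scipy.spatial.transform import Rotation as R
def ray(n,px,P=None):
    P=P or bot.camera_params(n);K=P["intrinsics"];T=np.array(P["T"])
    x=(px[0]-K[0,2])/K[0,0];y=(px[1]-K[1,2])/K[1,1]
    if n=="wrist":
        r=np.hypot(x,y);s=np.sin(r)/max(r,1e-9);d=np.array([x*s,-y*s,-np.cos(r)])
    else: d=np.array([x,-y,-1.])
    return T[:3,3],T[:3,:3]@d
def onz(n,px,z,P=None):
    o,d=ray(n,px,P);return o+d*(z-o[2])/d[2]
def proj(n,p,P=None):
    P=P or bot.camera_params(n);K=P["intrinsics"];T=np.array(P["T"])
    c=T[:3,:3].T@(np.asarray(p)-T[:3,3]);x,y,z=c[0],-c[1],-c[2]
    if n=="wrist":
        a=np.hypot(x,y);th=np.arctan2(a,z);u=np.array([x,y])/max(a,1e-9)*th
    else:u=np.array([x,y])/z
    return u*K[0,0]+K[:2,2]
E
python3 - <<'E'
import cv2
t=cv2.imread('pics/top0.png')
cv2.imwrite('pics/c1.png',cv2.resize(t[180:315,110:330],None,fx=3.6,fy=3.6,interpolation=cv2.INTER_CUBIC))
cv2.imwrite('pics/c2.png',cv2.resize(t[130:260,345:475],None,fx=4.5,fy=4.5,interpolation=cv2.INTER_CUBIC))
s=cv2.imread('pics/side0.png')
cv2.imwrite('pics/c3.png',cv2.resize(s[180:410,70:340],None,fx=2.6,fy=2.6,interpolation=cv2.INTER_CUBIC))
E
```

```text
(no output)
```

View pics/c1.png

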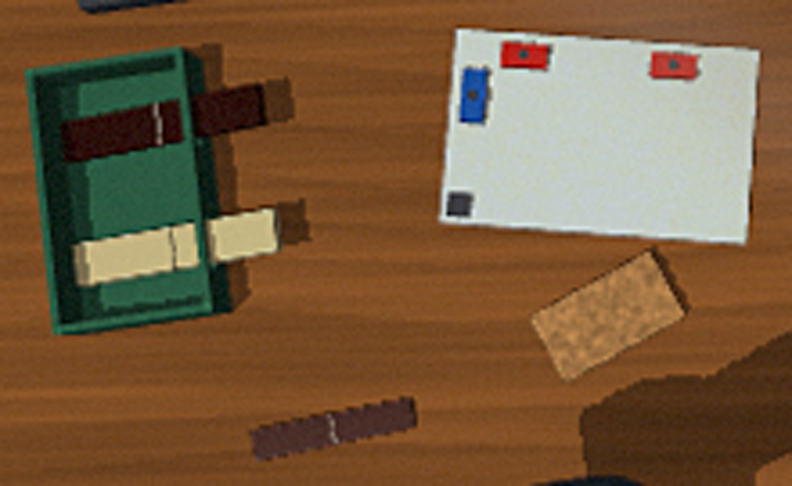

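View pics/c2.png

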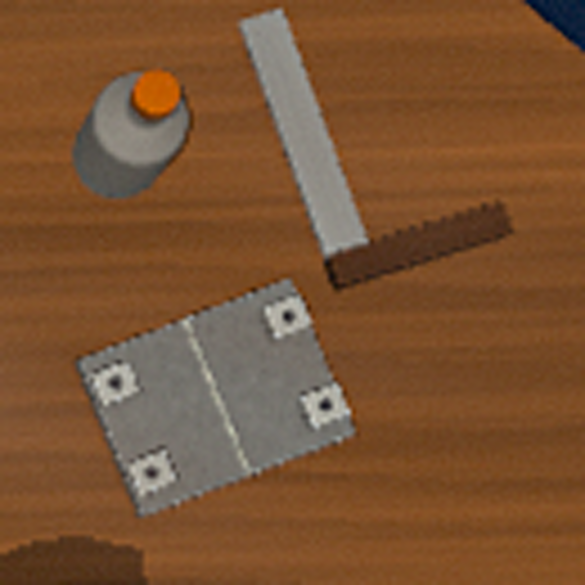

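View pics/c3.png

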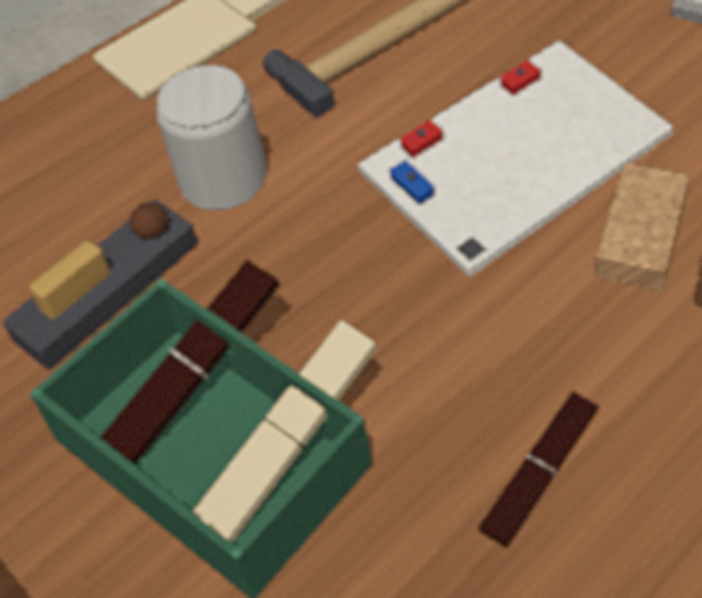

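The crop confirms it: the bar in the bin is wider and longer (it matches the maple's size), and the bench one at (202,298) is a smaller decoy. Next I'll measure the fixtures.

```bash
cat > m.py <<'E'
from h import *
t=cv2.imread('pics/top0.png');hsv=cv2.cvtColor(t,cv2.COLOR_BGR2HSV)
def big(m,roi):
    mm=np.zeros_like(m);x0,y0,x1,y1=roi;mm[y0:y1,x0:x1]=m[y0:y1,x0:x1]
    c=cv2.findContours(mm,cv2.RETR_EXTERNAL,cv2.CHAIN_APPROX_NONE)[0]
    return sorted(c,key=cv2.contourArea)[::-1]
def rect(c,z):
    w=np.array([onz("top",p[0].astype(float),z) for p in c])[:,:2]
    (cx,cy),(a,b),ang=cv2.minAreaRect((w*1000).astype(np.float32))
    return np.round([cx,cy,a,b,ang],1)
sat=cv2.inRange(hsv,(0,0,150),(180,60,255))
board=big(cv2.inRange(hsv,(0,0,120),(180,60,255)),(225,180,330,255))[0];print("board",rect(board,.012))
red=cv2.inRange(hsv,(0,200,120),(5,255,255))|cv2.inRange(hsv,(175,200,120),(180,255,255))
for c in big(red,(225,180,330,255))[:2]:print("red",rect(c,.026))
for c in big(cv2.inRange(hsv,(100,120,60),(125,255,255)),(225,180,330,255))[:1]:print("blue",rect(c,.026))
cr=big(cv2.inRange(hsv,(0,0,60),(180,60,255)),(355,185,432,250))[0];print("cradle",rect(cr,.015))
for c in big(cv2.inRange(hsv,(0,0,170),(180,60,255)),(355,185,432,250))[:6]:print("blk",cv2.contourArea(c),rect(c,.028))
b=big(cv2.inRange(hsv,(60,60,25),(90,255,255)),(110,185,180,280))[0];print("bin",rect(b,.068))
print(R.from_rotvec(bot.observe()['tcp_rot']).as_matrix().round(3))
E
python3 m.py
```

```text
board [547.7  13.7 250.9 161.3  84. ]
red [613.8  71.8  34.3  16.4  79.8]
red [602.8 -32.3   0.   14.8  88.2]
blue [582.7 114.8  17.6  41.6  88.9]
cradle [ 535.4 -326.4  109.4  152.3   19.4]
blk 41.5 [ 544.6 -260.3   19.5   23.5   23.6]
blk 38.0 [ 525.8 -393.6   19.7   23.6   19.9]
blk 37.0 [ 584.  -372.5   19.4   22.2   20. ]
blk 37.0 [ 485.6 -279.6   20.    21.2   16.6]
blk 0.0 [ 581.3 -307.7    2.9    0.   176.8]
blk 0.0 [ 545.8 -320.2    2.9    0.   176.8]
bin [510.4 385.3 213.9 139.1   6.6]
[[-0.     0.964  0.268]
 [ 0.001  0.268 -0.964]
 [-1.     0.    -0.001]]
```

```bash
cat > m2.py <<'E'
from m import *
print('---')
m=cv2.inRange(t,(0,0,0),(45,45,75))&cv2.inRange(hsv,(0,90,10),(180,255,75))
m[:200]=0;m[230:]=0;m[:,:118]=0;m[:,195:]=0
im=cv2.resize(m[180:260,110:210],None,fx=5,fy=5,interpolation=cv2.INTER_NEAREST);cv2.imwrite('pics/mk.png',np.hstack([cv2.cvtColor(im,cv2.COLOR_GRAY2BGR)]))
cv2.imwrite('pics/mk2.png',cv2.resize(t[190:260,110:200],None,fx=8,fy=8,interpolation=cv2.INTER_NEAREST))
s=cv2.imread('pics/side0.png');cv2.imwrite('pics/mk3.png',cv2.resize(s[270:380,85:215],None,fx=6,fy=5.4,interpolation=cv2.INTER_NEAREST)[:600])
E
python3 m2.py|sed 1,20d
```

```text
(no output)
```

View pics/mk.png

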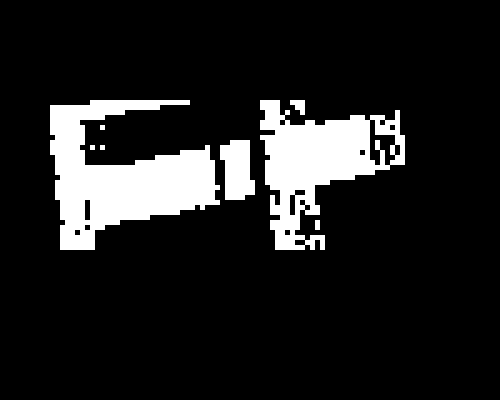

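View pics/mk2.png

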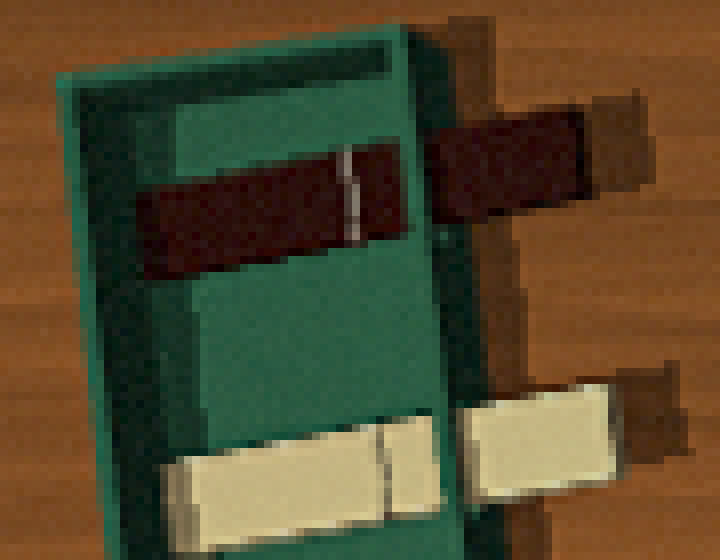

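View pics/mk3.png

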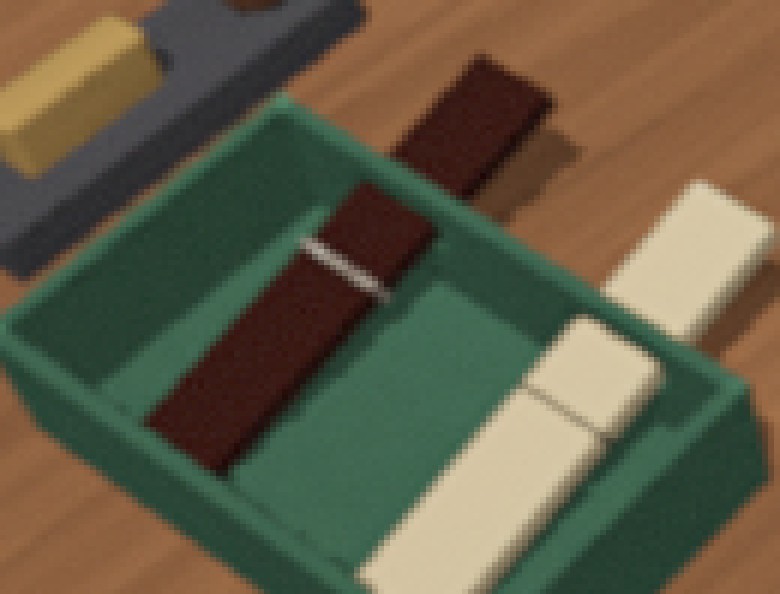

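```bash
python3 - <<'E'
from h import *
def tri(a,b):
    o1,d1=ray("top",a);o2,d2=ray("side",b)
    s=np.linalg.lstsq(np.c_[d1,-d2],o2-o1,rcond=None)[0]
    p,q=o1+d1*s[0],o2+d2*s[1];return (p+q)/2,np.linalg.norm(p-q)
print(tri((182,203.4),(164.6,280.4)),tri((183,214.3),(177,289.2)))
# white line mid: top, side
print(tri((110+348/8-.4,190+197/8-.4),(85+345/6-.4,270+268/5.4-.4)))
for z in (.06,.065,.07): print(onz("top",(182.3,208.9),z), onz("side",(170.7,284.7),z))
E
```

```text
(array([0.59223974, 0.28192972, 0.06122042]), np.float64(0.004339754235633541)) (array([0.55970992, 0.27858436, 0.05749859]), np.float64(0.0004437702523705231))
(array([0.56369811, 0.3675176 , 0.04469456]), np.float64(0.0019454348023254086))
[0.57487889 0.27981539 0.06      ] [0.57682416 0.28115285 0.06      ]
[0.57414763 0.2787023  0.065     ] [0.57331717 0.28293995 0.065     ]
[0.57341638 0.2775892  0.07      ] [0.56981017 0.28472704 0.07      ]
```

```bash
cat > go.py <<'E'
from h import *
import sys
# usage: go.py x y z angdeg(of tool z in world)
s=bot.observe();M=R.from_rotvec(s['tcp_rot']).as_matrix()
x,y,z,a=map(float,sys.argv[1:5])
d=M.T@(np.array([x,y,z])-s['eef_pos'])*1000
cur=np.arctan2(M[1,2],M[0,2]);da=np.radians(a)-cur;da=(da+np.pi)%(2*np.pi)-np.pi
print('shift mm',d.round(1),'yaw',round(-da,4),'| now',s['eef_pos'].round(4),'ang',np.degrees(cur).round(2),'t',s['clock'],'F',s['ft_force'].round(2),'w',s['gripper_width'])
E
python3 go.py .574 .304 .20 7
```

```text
shift mm [  31.8  634.3 -788.9] yaw -1.4222 | now [ 0.1738 -0.6259  0.2304] ang -74.48 t 0.15 F [-0.56  0.19  0.77] w 0.08571132930971637
```

Request:
step_arm(
  series=[
    [65,-20,634,-789,-0.3],
    [65,-20,634,-789,-0.6],
    [65,-20,634,-789,-0.9],
    [65,-20,634,-789,-1.42],
    [65,-20,634,-789,-1.42],
    [65,-20,634,-789,-1.42],
    [65,-20,634,-789,-1.42],
    [65,-20,634,-789,-1.42],
    [65,-20,634,-789,-1.42],
    [65,-20,634,-789,-1.42],
    [65,-20,634,-789,-1.42],
    [65,-20,634,-789,-1.42],
    [65,-20,634,-789,-1.42],
    [65,-20,634,-789,-1.42],
    [65,-20,634,-789,-1.42],
    [65,-20,634,-789,-1.42],
    [65,-20,634,-789,-1.42],
    [65,-20,634,-789,-1.42],
    [65,-20,634,-789,-1.42],
    [65,-20,634,-789,-1.42],
  ],
)

```text
clock: 1.82
eef_pos: [0.503, 0.1415, 0.248]
tcp_rot: [-0.094, 1.569, 0.096]
ft_force: [0.8, -0.6, 0.0]
gripper_width: 0.0652
```

```bash
python3 go.py .574 .304 .20 7
```

```text
shift mm [ 48.2 152.7  90. ] yaw -0.0015 | now [0.503  0.1415 0.248 ] ang 6.91 t 1.8167 F [ 0.83 -0.62  0.04] w 0.06521784055413882
```

Request:
step_arm(
  series=[
    [55,20,50,30,0],
    [55,40,100,60,0],
    [55,48,153,90,0],
    [55,48,153,90,0],
    [55,48,153,90,0],
    [55,48,153,90,0],
    [55,48,153,90,0],
  ],
)

```text
clock: 2.4
eef_pos: [0.5735, 0.305, 0.199]
tcp_rot: [-0.096, 1.571, 0.097]
ft_force: [-0.3, -0.5, -0.4]
gripper_width: 0.055
```

```bash
python3 - <<'E'
from h import *
P=bot.camera_params("wrist");f=bot.grab_frame("wrist");cv2.imwrite('pics/w1.png',f)
for p in [(.574,.304,.049),(.5755,.2802,.061)]: print(proj("wrist",p,P))
print(bot.observe()['eef_pos'])
import pickle;pickle.dump(P,open('w1.pkl','wb'))
E
```

```text
[277.47918699 189.68131301]
[275.90882816 218.05326018]
[0.57358392 0.30415549 0.19962219]
```

View pics/w1.png

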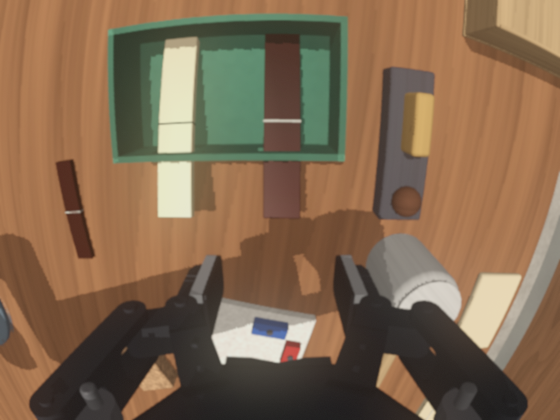

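The wrist view shows the rosewood's protruding end, with its tip edge from (263,217) to (300,217). The block plane is just to its right at (405,145) and the can at (412,275).

```bash
python3 - <<'E'
from h import *
import pickle;P=pickle.load(open('w1.pkl','rb'))
f=cv2.imread('pics/w1.png');g=f.astype(int)
for r in (175,190,205,214): print(r,[tuple(g[r,c]) for c in range(258,268)],[tuple(g[r,c]) for c in range(296,306)])
m=(g[:,:,2]<75)&(g[:,:,1]<35)
for r in (168,180,190,200,210,214):
    c=np.where(m[r,240:320])[0]+240;print(r,c.min(),c.max())
c=np.where(m[150:240,280])[0]+150;print(c.min(),c.max())
for z in (.058,.0615,.065):
    a,b=onz("wrist",(262.5,216.5),z,P),onz("wrist",(300.5,216.5),z,P);print((a+b)/2,np.linalg.norm(a-b))
for px in [(114,158),(345,158),(347,20),(109,30)]: print(onz("wrist",px,.068,P))
a,b=onz("wrist",(263.5,121),.043,P),onz("wrist",(300.5,121),.043,P);print((a+b)/2,np.linalg.norm(a-b))
# block plane / can edges
for px in [(434,72),(420,218),(378,218)]: print('pl',onz("wrist",px,.03,P))
E
```

```text
175 [(np.int64(78), np.int64(114), np.int64(161)), (np.int64(78), np.int64(114), np.int64(161)), (np.int64(77), np.int64(113), np.int64(160)), (np.int64(75), np.int64(110), np.int64(156)), (np.int64(69), np.int64(100), np.int64(144)), (np.int64(65), np.int64(87), np.int64(126)), (np.int64(67), np.int64(81), np.int64(116)), (np.int64(70), np.int64(80), np.int64(115)), (np.int64(71), np.int64(81), np.int64(116)), (np.int64(71), np.int64(81), np.int64(116))] [(np.int64(59), np.int64(69), np.int64(104)), (np.int64(59), np.int64(69), np.int64(104)), (np.int64(58), np.int64(67), np.int64(103)), (np.int64(55), np.int64(67), np.int64(102)), (np.int64(52), np.int64(71), np.int64(105)), (np.int64(54), np.int64(78), np.int64(112)), (np.int64(54), np.int64(79), np.int64(114)), (np.int64(55), np.int64(80), np.int64(115)), (np.int64(60), np.int64(88), np.int64(127)), (np.int64(71), np.int64(104), np.int64(150))]
190 [(np.int64(77), np.int64(113), np.int64(161)), (np.int64(77), np.int64(112), np.int64(160)), (np.int64(75), np.int64(110), np.int64(158)), (np.int64(74), np.int64(108), np.int64(155)),
[... 2070 characters left out ...]
4(87), np.int64(124))] [(np.int64(65), np.int64(74), np.int64(111)), (np.int64(64), np.int64(74), np.int64(111)), (np.int64(62), np.int64(73), np.int64(110)), (np.int64(59), np.int64(77), np.int64(117)), (np.int64(66), np.int64(96), np.int64(140)), (np.int64(74), np.int64(110), np.int64(158)), (np.int64(77), np.int64(113), np.int64(162)), (np.int64(77), np.int64(113), np.int64(161)), (np.int64(76), np.int64(112), np.int64(161)), (np.int64(77), np.int64(113), np.int64(161))]Traceback (most recent call last):
  File "<stdin>", line 7, in <module>
    return umr_minimum(a, axis, None, out, keepdims, initial, where)
ValueError: zero-size array to reduction operation minimum which has no identity
```

```bash
python3 - <<'E'
from h import *
import pickle;P=pickle.load(open('w1.pkl','rb'))
for z in (.058,.0615,.065):
    a,b=onz("wrist",(262.6,216.5),z,P),onz("wrist",(299.6,216.5),z,P);print((a+b)/2,np.linalg.norm(a-b))
for px in [(114,158),(345,158),(347,20),(109,30)]: print(onz("wrist",px,.068,P))
a,b=onz("wrist",(263.5,121),.043,P),onz("wrist",(300.5,121),.043,P);print((a+b)/2,np.linalg.norm(a-b))
for px in [(434,72),(420,218),(378,218)]: print('pl',onz("wrist",px,.03,P))
E
```

```text
[0.58023802 0.28118845 0.058     ] 0.034501189389756895
[0.58004551 0.28248075 0.0615    ] 0.03407575152004502
[0.579853   0.28377305 0.065     ] 0.033650313650333136
[0.41849662 0.32224125 0.068     ]
[0.6277918  0.34496073 0.068     ]
[0.61278181 0.46391508 0.068     ]
[0.40394058 0.44151681 0.068     ]
[0.57029761 0.36763925 0.043     ] 0.033740125043521106
pl [0.71618934 0.44264686 0.03      ]
pl [0.73341955 0.28695014 0.03      ]
pl [0.68395157 0.28137468 0.03      ]
```

```bash
python3 go.py .576 .306 .042 6.4
```

```text
shift mm [157.6   1.4   2.8] yaw 0.0094 | now [0.5736 0.3042 0.1996] ang 6.94 t 2.45 F [ 0.02  0.43 -0.09] w 0.05465877151490266
```

Request:
step_arm(
  series=[
    [55,40,1.5,3,0.01],
    [55,80,1.5,3,0.01],
    [55,120,1.5,3,0.01],
    [55,140,1.5,3,0.01],
    [55,157,1.5,3,0.01],
    [55,157,1.5,3,0.01],
    [55,157,1.5,3,0.01],
  ],
)

```text
clock: 3.03
eef_pos: [0.5758, 0.3049, 0.0426]
tcp_rot: [-0.086, 1.571, 0.087]
ft_force: [0.2, -0.8, 0.9]
gripper_width: 0.0552
```

```bash
python3 - <<'E'
from h import *
print(bot.observe()['ft_force'])
cv2.imwrite('pics/w2.png',bot.grab_frame("wrist"))
E
```

```text
[ 0.23690524 -0.76364075  0.93778598]
```

View pics/w2.png

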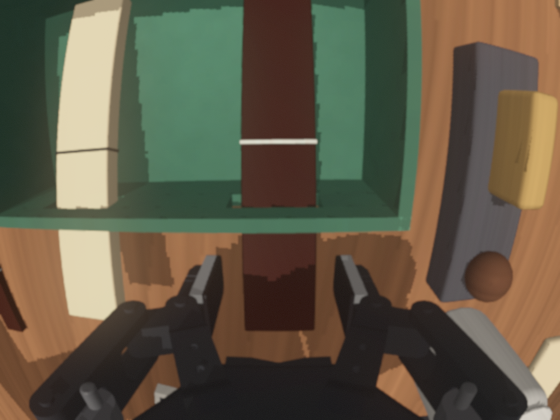

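The fingers straddle the rosewood symmetrically (blank at columns 245–315, finger tips at 222 and 337), so I'm closing.

Request:
step_arm(
  series=[
    [20,0,0,0,0],
    [20,0,0,0,0],
    [20,0,0,0,0],
    [20,0,0,0,0],
    [20,0,0,0,0],
    [20,0,0,0,0],
    [20,0,0,0,0],
  ],
  grip_force=45,
)

```text
clock: 3.67
eef_pos: [0.5788, 0.3058, 0.0466]
tcp_rot: [-0.085, 1.565, 0.088]
ft_force: [0.2, -2.7, 6.0]
gripper_width: 0.0329
```

```bash
python3 - <<'E'
from h import *
s=bot.observe();p=s['eef_pos'];a=np.radians(6.4)
u=np.array([np.sin(a)*np.cos(np.radians(15)),-np.cos(a)*np.cos(np.radians(15)),np.sin(np.radians(15))])
M=R.from_rotvec(s['tcp_rot']).as_matrix()
print(p,s['ft_force'],s['gripper_width'],p+.16*u,(M.T@u*160))
E
```

```text
[0.57878276 0.30575435 0.04661285] [ 0.19818602 -2.65788556  5.98738147] 0.03285724877678782 [0.59601008 0.15216937 0.08802389] [ -41.61749159 -154.49204619    0.43824326]
```

Request:
step_arm(
  series=[
    [20,-2.6,-9.6,0,0],
    [20,-6.5,-24,0,0],
    [20,-11.6,-43,0,0],
    [20,-16.9,-63,0,0],
    [20,-22.2,-83,0,0],
    [20,-27.5,-103,0,0],
    [20,-32.8,-123,0,0],
    [20,-38,-141,0,0],
    [20,-41.6,-154,0,0],
    [20,-55,-160,0,0],
    [20,-70,-160,0,0],
    [20,-80,-160,0,0],
    [20,-80,-160,0,0],
  ],
)

```text
clock: 4.75
eef_pos: [0.5978, 0.1467, 0.1298]
tcp_rot: [-0.085, 1.559, 0.088]
ft_force: [0.2, 1.0, -1.0]
gripper_width: 0.0324
```

```bash
python3 - <<'E'
from h import *
print(bot.observe())
cv2.imwrite('pics/w3.png',bot.grab_frame("wrist"))
s=bot.grab_frame("side");cv2.imwrite('pics/s3.png',cv2.resize(s[150:400,60:360],None,fx=2.4,fy=2.4))
E
```

```text
{'clock': 4.75, 'joint_positions': array([ 0.05604076,  0.26843104,  1.72624822,  0.00187998,  1.13708269,
       -0.05502065]), 'dq': array([ 0.00675247,  0.02913516,  0.02395664,  0.00131532, -0.02654574,
       -0.00017202]), 'joint_efforts': array([-2.52868552e-01, -4.02196097e+01, -2.83758599e+01,  2.29016558e-02,
        2.25570719e-01, -5.02785231e-03]), 'eef_pos': array([0.59778921, 0.14674705, 0.12978859]), 'tcp_rot': array([-0.08514307,  1.55922831,  0.08783417]), 'ft_force': array([ 0.20366229,  0.96898323, -0.99367881]), 'wrist_torque': array([-0.02921544, -0.01731728, -0.01014397]), 'gripper_width': 0.03241356464624114}
```

View pics/s3.png

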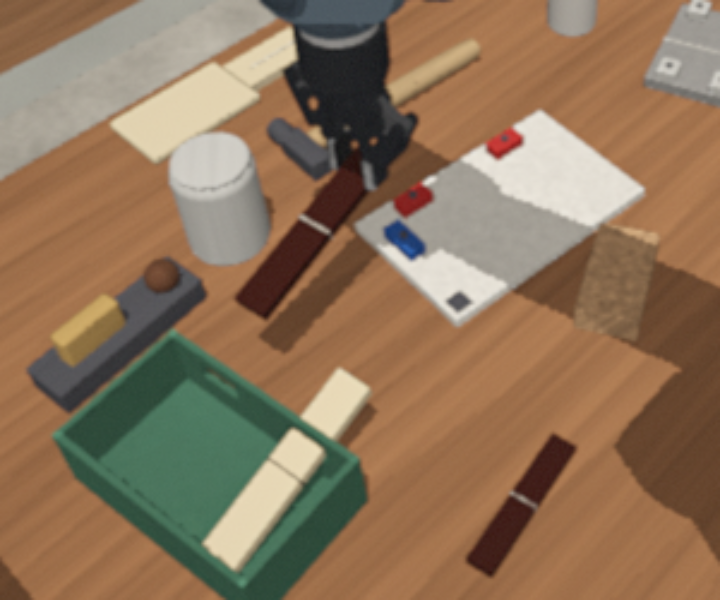

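View pics/w3.png

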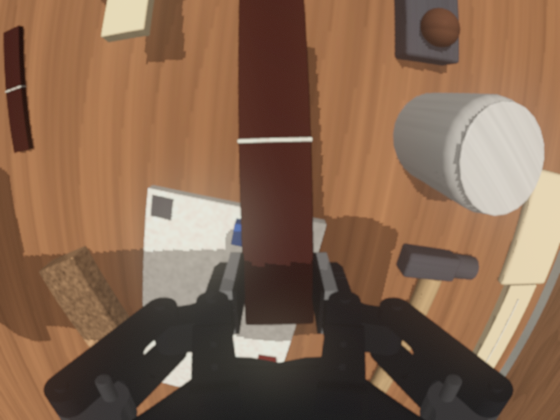

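```bash
python3 go.py .528 -.080 .09 -6
```

```text
shift mm [  36.1 -218.1  -93. ] yaw 0.2155 | now [0.5961 0.147  0.1269] ang 6.35 t 4.85 F [ 0.21 -0.48 -0.71] w 0.03259841956734162
```

Request:
step_arm(
  series=[
    [20,0,-30,-12,0.03],
    [20,0,-65,-28,0.07],
    [20,0,-100,-43,0.11],
    [20,0,-135,-58,0.15],
    [20,10,-170,-73,0.19],
    [20,20,-200,-86,0.215],
    [20,30,-218,-93,0.215],
    [20,36,-218,-93,0.215],
    [20,36,-218,-93,0.215],
    [20,36,-218,-93,0.215],
  ],
)

```text
clock: 5.68
eef_pos: [0.5276, -0.0789, 0.0893]
tcp_rot: [0.084, 1.566, -0.079]
ft_force: [0.4, 0.0, -0.4]
gripper_width: 0.0327
```

```bash
python3 - <<'E'
from h import *
s=bot.observe();print(s['eef_pos'],R.from_rotvec(s['tcp_rot']).as_matrix().round(4),s['ft_force'])
s=bot.grab_frame("side");cv2.imwrite('pics/s4.png',cv2.resize(s[150:350,160:380],None,fx=3,fy=3))
cv2.imwrite('pics/w4.png',bot.grab_frame("wrist"))
E
```

```text
[ 0.5275758  -0.0789008   0.08931729] [[ 0.0037  0.1034  0.9946]
 [ 0.003   0.9946 -0.1034]
 [-1.      0.0033  0.0033]] [ 0.39823346  0.00869654 -0.4266901 ]
```

View pics/s4.png

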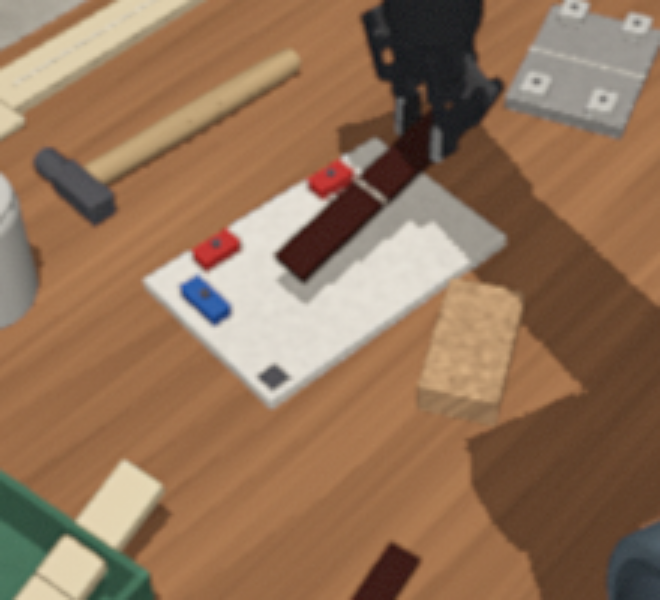

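View pics/w4.png

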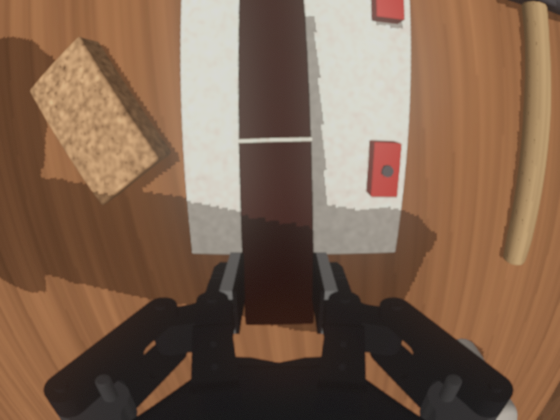

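The blank hangs parallel over the board, clear of both red blocks ((387,168) and (388,8) in the wrist view) and of the cork block. Lowering.

Request:
step_arm(
  series=[
    [20,15,0,0,0],
    [20,28,0,0,0],
    [20,36,0,0,0],
    [20,42,0,0,0],
    [20,47,0,0,0],
    [20,52,0,0,0],
    [20,57,0,0,0],
    [20,62,0,0,0],
    [20,66,0,0,0],
    [20,66,0,0,0],
  ],
  grip_force=20,
)

```text
clock: 6.62
eef_pos: [0.5287, -0.0786, 0.0237]
tcp_rot: [0.083, 1.564, -0.079]
ft_force: [-0.1, -0.8, 2.2]
gripper_width: 0.0324
```

```bash
python3 - <<'E'
from h import *
s=bot.observe();print(s['eef_pos'],s['ft_force'],s['wrist_torque'])
s=bot.grab_frame("side");cv2.imwrite('pics/s5.png',cv2.resize(s[150:300,190:380],None,fx=4,fy=4))
E
```

```text
[ 0.52865021 -0.07859289  0.02368553] [-0.08431315 -0.83905888  2.24774728] [ 0.19442277 -0.13746995 -0.08015535]
```

View pics/s5.png

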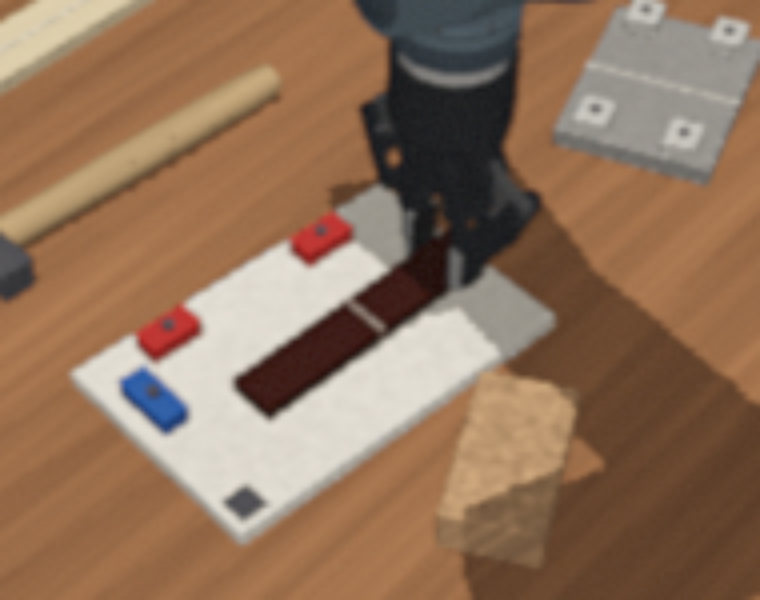

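Request:
step_arm(
  series=[
    [20,2,0,0,0],
    [20,4,0,0,0],
    [20,6,0,0,0],
    [20,6,0,0,0],
  ],
)

```text
clock: 7.0
eef_pos: [0.5288, -0.0786, 0.0178]
tcp_rot: [0.083, 1.564, -0.079]
ft_force: [0.8, -1.6, 2.7]
gripper_width: 0.0326
```

Request:
step_arm(
  series=[
    [38,0,0,0,0],
    [44,0,0,0,0],
    [52,0,0,0,0],
    [52,0,0,0,0],
    [52,-15,0,0,0],
    [52,-40,10,0,0],
    [52,-80,30,0,0],
    [52,-120,60,0,0],
    [52,-120,60,0,0],
    [52,-120,60,0,0],
    [52,-120,60,0,0],
  ],
)

```text
clock: 7.92
eef_pos: [0.5341, -0.0191, 0.1377]
tcp_rot: [0.082, 1.564, -0.078]
ft_force: [0.2, 0.6, -0.4]
gripper_width: 0.0522
```

```bash
cat > look.py <<'E'
from h import *
import sys,pickle
n=sys.argv[1];s=bot.observe();P=bot.camera_params("wrist");cv2.imwrite(f'pics/{n}.png',bot.grab_frame("wrist"));pickle.dump(P,open(n+'.pkl','wb'))
M=R.from_rotvec(s['tcp_rot']).as_matrix();print(s['eef_pos'].round(4),M[:,0].round(4),'ang',np.degrees(np.arctan2(M[1,2],M[0,2])),s['ft_force'].round(2),s['clock'])
E
python3 look.py w5
```

```text
[ 0.5341 -0.0191  0.1377] [ 0.0057  0.0023 -1.    ] ang -5.868596657990359 [ 0.16  0.59 -0.41] 7.9167
```

View pics/w5.png

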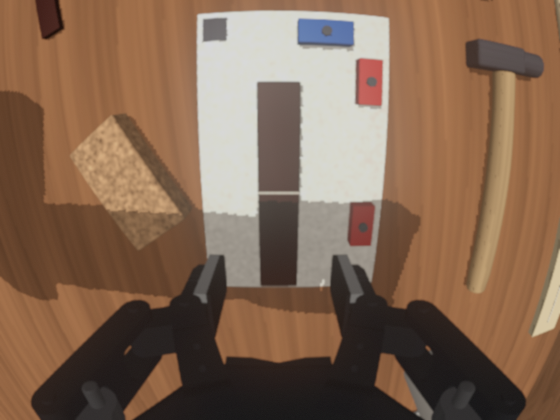

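The blank lies flat on the board: far end at row 82, near end at row 285, white line at (279,193). It runs parallel to the board edges and clear of all the fences.

```bash
cat > meas.py <<'E'
from h import *
import sys,pickle
def bf(p,O=(.6074,.1030),yaw=-6.0):
    a=np.radians(yaw);c,s=np.cos(a),np.sin(a);d=np.asarray(p)[:2]-np.array(O)
    return (np.array([c*d[0]+s*d[1],-s*d[0]+c*d[1]])*1000).round(1)
def pts(n,lst,P=None):
    P=P or pickle.load(open(n+'.pkl','rb'))
    for name,px,z in lst:
        w=onz("wrist",px,z,P);print(name,px,w.round(4),'board',bf(w))
E
python3 - <<'E'
from meas import *
g=cv2.imread('pics/w5.png')
gray=cv2.cvtColor(g,cv2.COLOR_BGR2GRAY).astype(int)
def edges(line,lo,hi,k=25):
    d=np.diff(line[lo:hi]);i=[lo+j+.5 for j in range(len(d)) if abs(d[j])>k and abs(d[j])==max(abs(d[max(0,j-2):j+3]))];return i
for r in (30,60,100,150,180,220,250,270): print(r,edges(gray[r],180,400))
for c in (230,270,280,290): print('c',c,edges(gray[:,c],5,295))
pts('w5',[('bTL',(197,13),.012),('bTR',(388,17),.012),('bBL',(208.5,287.5),.012),('bBR',(373,287.5),.012),
('kTL',(257.5,81.5),.024),('kTR',(300,81.5),.024),('kBL',(260,285.5),.024),('kBR',(297,285.5),.024),('line',(279,193),.024),
('blueL',(298,44),.026),('blueR',(353,44),.026),('redT',(358,61),.026),('redB',(358,105),.026),('red2T',(351,204),.026),('red2B',(349,245),.026)])
E
```

```text
30 [196.5, 202.5, 226.5, 297.5, 353.5, 388.5]
60 [196.5, 355.5, 388.5]
100 [196.5, 256.5, 257.5, 300.5, 354.5, 381.5, 387.5, 388.5]
150 [198.5, 257.5, 299.5, 385.5]
180 [200.5, 257.5, 299.5, 383.5]
220 [258.5, 297.5, 348.5, 379.5]
250 [259.5, 297.5, 375.5]
270 [224.5, 225.5, 259.5, 296.5, 331.5, 363.5, 364.5, 372.5]
c 230 [11.5]
c 270 [9.5, 81.5, 190.5, 194.5]
c 280 [10.5, 81.5, 190.5, 194.5]
c 290 [10.5, 81.5, 190.5, 194.5, 284.5]
bTL (197, 13) [0.4854 0.146  0.012 ] board [-125.8   30. ]
bTR (388, 17) [0.6439 0.1294 0.012 ] board [33.6 30. ]
bBL (208.5, 287.5) [ 0.4579 -0.1051  0.012 ] board [-126.9 -222.5]
bBR (373, 287.5) [ 0.6212 -0.1238  0.012 ] board [  37.5 -224.1]
kTL (257.5, 81.5) [0.5297 0.0789 0.024 ] board [-74.7 -32.1]
kTR (300, 81.5) [0.5624 0.0756 0.024 ] board [-41.9 -32. ]
kBL (260, 285.5) [ 0.5107 -0.0992  0.024 ] board [ -75.  -211.2]
kBR (297, 285.5) [ 0.5448 -0.1029  0.024 ] board [ -40.7 -211.3]
line (279, 193) [ 0.5371 -0.0125  0.024 ] board [ -57.8 -122.2]
blueL (298, 44) [0.5637 0.1053 0.026 ] board [-43.7  -2.3]
blueR (353, 44) [0.6068 0.103  0.026 ] board [-0.6 -0. ]
redT (358, 61) [0.6094 0.0891 0.026 ] board [  3.5 -13.6]
redB (358, 105) [0.6064 0.0539 0.026 ] board [  4.2 -49. ]
red2T (351, 204) [ 0.5964 -0.0276  0.026 ] board [   2.7 -131. ]
red2B (349, 245) [ 0.5937 -0.0655  0.026 ] board [   4. -169.]
```

```bash
python3 go.py .5371 -.0125 .015 -6.1
```

```text
shift mm [121.4   6.8   2.7] yaw 0.0031 | now [ 0.5333 -0.0193  0.1364] ang -5.92 t 7.9667 F [ 0.49 -0.72 -1.04] w 0.05245344310606593
```

Request:
step_arm(
  series=[
    [52,40,7,3,0.003],
    [52,75,7,3,0.003],
    [52,100,7,3,0.003],
    [52,115,7,3,0.003],
    [52,121,7,3,0.003],
    [52,121,7,3,0.003],
    [52,121,7,3,0.003],
  ],
)

```text
clock: 8.55
eef_pos: [0.5369, -0.0127, 0.0149]
tcp_rot: [0.087, 1.568, -0.081]
ft_force: [-0.4, -0.2, 0.0]
gripper_width: 0.0518
```

Request:
step_arm(
  series=[
    [25,0,0,0,0],
    [25,0,0,0,0],
    [25,0,0,0,0],
    [25,0,0,0,0],
    [25,0,0,0,0],
    [25,0,0,0,0],
  ],
  grip_force=25,
)

```text
clock: 9.05
eef_pos: [0.5379, -0.0131, 0.0161]
tcp_rot: [0.086, 1.565, -0.082]
ft_force: [-1.3, -0.4, 6.7]
gripper_width: 0.0335
```

```bash
python3 look.py w6
```

```text
[ 0.5379 -0.0131  0.0161] [ 0.0038  0.0024 -1.    ] ang -6.123259672172721 [-1.29 -0.44  6.69] 9.05
```

View pics/w6.png

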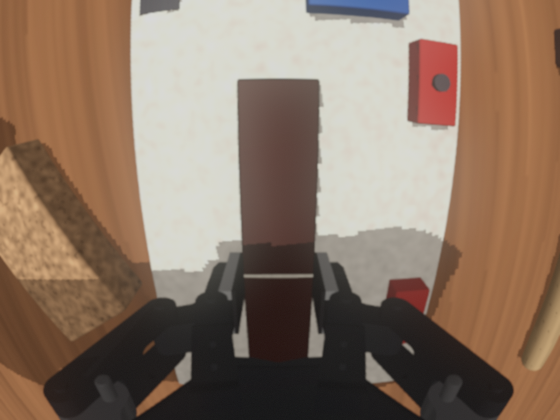

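The grip is on the white line, with the tips at row 275 and the blank centred. I'll slide it toward the red fence, stopping short of contact.

Request:
step_arm(
  series=[
    [25,-0.5,4,8,0],
    [25,-0.5,8,18,0],
    [25,-0.5,12,28,0],
    [25,-0.5,15,36,0],
    [25,-0.5,15,38,0],
    [25,-0.5,15,38,0],
    [25,-0.5,15,38,0],
  ],
)

```text
clock: 9.68
eef_pos: [0.5768, -0.0021, 0.0164]
tcp_rot: [0.086, 1.567, -0.082]
ft_force: [-0.2, -0.4, -1.2]
gripper_width: 0.0329
```

```bash
python3 look.py w7
```

```text
[ 0.5768 -0.0021  0.0164] [ 0.0028  0.0026 -1.    ] ang -6.119071899540864 [-0.22 -0.36 -1.23] 9.6833
```

View pics/w7.png

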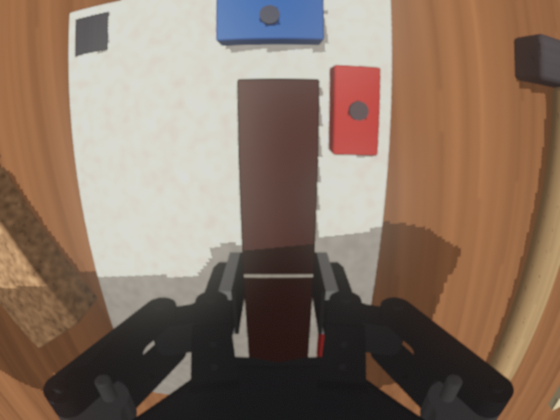

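Red block 1's left edge is at column 331 and the blank's edge at 319, about 5 mm apart. The blue fence is about 15 mm from the end. I'm closing in with small steps.

Request:
step_arm(
  series=[
    [25,0,0,1.5,0],
    [25,0,0,3,0],
    [25,0,0,4,0],
    [25,0,0,4,0],
  ],
)

```text
clock: 10.07
eef_pos: [0.5808, -0.0027, 0.0164]
tcp_rot: [0.086, 1.566, -0.082]
ft_force: [0.6, 0.3, -0.1]
gripper_width: 0.0334
```

Request:
step_arm(
  series=[
    [25,0,0,1,0],
    [25,0,0,2,0],
    [25,0,0,2,0],
    [25,0,0,2,0],
  ],
)

```text
clock: 10.4
eef_pos: [0.5826, -0.003, 0.0163]
tcp_rot: [0.086, 1.567, -0.082]
ft_force: [-0.9, -0.5, -0.2]
gripper_width: 0.0334
```

Request:
step_arm(
  series=[
    [25,0,0,0.7,0],
    [25,0,0,1.4,0],
    [25,0,0,1.4,0],
    [25,0,0,1.4,0],
  ],
)

```text
clock: 10.73
eef_pos: [0.5827, -0.003, 0.0161]
tcp_rot: [0.086, 1.57, -0.082]
ft_force: [-6.8, 0.3, 4.5]
gripper_width: 0.0332
```

```bash
python3 look.py w8; python3 - <<'E'
from meas import *
print(bf((.5827,-.003)))
g=cv2.imread('pics/w8.png');cv2.imwrite('pics/w8c.png',cv2.resize(g[20:400,200:420],None,fx=1.57,fy=1.57) if 0 else cv2.resize(g[20:370,220:400],None,fx=1.7,fy=1.7))
E
```

```text
[ 0.5827 -0.003   0.0161] [-0.0012  0.0027 -1.    ] ang -6.09804045089513 [-6.82  0.32  4.48] 10.7333
[ -13.5 -108. ]
```

View pics/w8c.png

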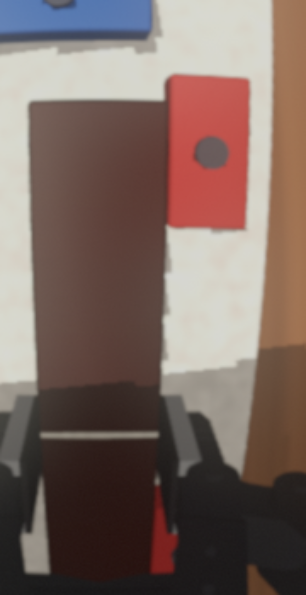

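It is flush on both red blocks. Now I'll slide it along the fence with a light sideways bias.

Request:
step_arm(
  series=[
    [25,0,2,1,0],
    [25,0,5,1,0],
    [25,0,8,1,0],
    [25,0,11,1,0],
    [25,0,13,1,0],
    [25,0,13,1,0],
    [25,0,13,1,0],
  ],
)

```text
clock: 11.37
eef_pos: [0.584, 0.0092, 0.0162]
tcp_rot: [0.084, 1.574, -0.082]
ft_force: [-5.9, -4.3, 4.3]
gripper_width: 0.033
```

Request:
step_arm(
  series=[
    [25,0,1,0.8,0],
    [25,0,2,0.8,0],
    [25,0,2,0.8,0],
  ],
)

```text
clock: 11.62
eef_pos: [0.5841, 0.0103, 0.0162]
tcp_rot: [0.082, 1.576, -0.083]
ft_force: [-6.5, -4.5, 4.1]
gripper_width: 0.033
```

Request:
step_arm(
  series=[
    [25,0,1,0.6,0],
    [25,0,2,0.6,0],
    [25,0,3,0.6,0],
    [25,0,3,0.6,0],
  ],
)

```text
clock: 11.95
eef_pos: [0.5843, 0.0126, 0.0163]
tcp_rot: [0.081, 1.579, -0.084]
ft_force: [-4.6, -3.8, 3.4]
gripper_width: 0.0333
```

Request:
step_arm(
  series=[
    [25,0,1,0.6,0],
    [25,0,2,0.6,0],
    [25,0,3,0.6,0],
    [25,0,3,0.6,0],
  ],
)

```text
clock: 12.28
eef_pos: [0.5843, 0.0134, 0.0163]
tcp_rot: [0.077, 1.581, -0.086]
ft_force: [-6.1, -10.6, 3.4]
gripper_width: 0.0333
```

```bash
python3 look.py w9; python3 - <<'E'
from meas import *
print(bf((.5843,.0134)))
g=cv2.imread('pics/w9.png');cv2.imwrite('pics/w9c.png',cv2.resize(g[20:370,200:400],None,fx=1.7,fy=1.7))
E
```

```text
[0.5843 0.0134 0.0163] [-0.0121 -0.0053 -0.9999] ang -5.95731073153322 [ -6.14 -10.59   3.39] 12.2833
[-13.6 -91.5]
```

View pics/w9c.png

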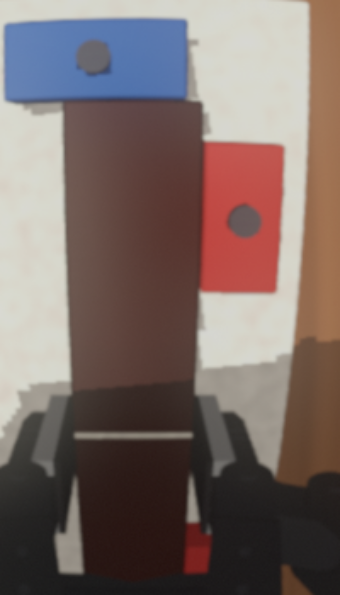

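Request:
step_arm(
  series=[
    [25,0,1.5,0.6,0],
    [25,0,2.5,0.6,0],
    [25,0,2.5,0.6,0],
    [25,0,2.5,0.6,0],
    [25,0,2.5,0.6,0],
  ],
)

```text
clock: 12.75
eef_pos: [0.5843, 0.0133, 0.0163]
tcp_rot: [0.074, 1.584, -0.089]
ft_force: [-6.7, -10.9, 3.6]
gripper_width: 0.033
```

Home and pressed (about 11 N). I'll relax and open just enough.

Request:
step_arm(
  series=[
    [25,0,0,0,0],
    [25,0,0,0,0],
    [38,0,0,0,0],
    [44,0,0,0,0],
    [50,0,0,0,0],
    [50,0,0,0,0],
    [50,0,0,0,0],
    [50,0,0,0,0],
    [50,0,0,0,0],
  ],
)

```text
clock: 13.5
eef_pos: [0.5844, 0.0135, 0.0164]
tcp_rot: [0.074, 1.583, -0.089]
ft_force: [-1.2, -0.5, -0.5]
gripper_width: 0.0501
```

```bash
python3 look.py w10; python3 - <<'E'
import cv2
g=cv2.imread('pics/w10.png');cv2.imwrite('pics/w10c.png',cv2.resize(g[20:370,180:400],None,fx=1.7,fy=1.7))
E
```

```text
[0.5844 0.0135 0.0164] [-0.0146 -0.0091 -0.9999] ang -5.933544995508565 [-1.21 -0.5  -0.5 ] 13.5
```

View pics/w10c.png

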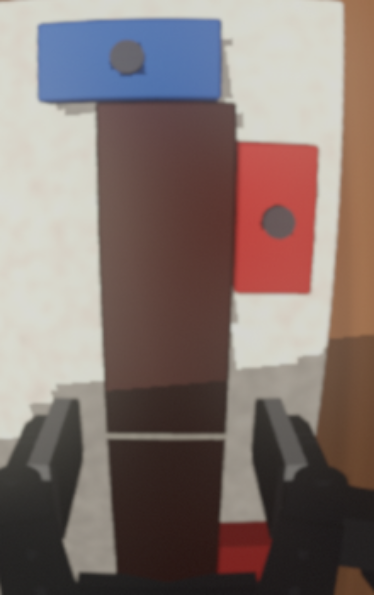

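The released blank sits flush on blue and both reds, with the fingers clear. Next I'll lift off and measure the cradle with the wrist camera before picking up the blank.

Request:
step_arm(
  series=[
    [50,0,0,0,0],
    [50,-15,0,0,0],
    [50,-50,0,0,0],
    [50,-90,0,0,0],
    [50,-130,0,0,0],
    [50,-170,0,0,0],
    [50,-195,0,0,0],
    [50,-195,0,0,0],
    [50,-195,0,0,0],
  ],
)

```text
clock: 14.3
eef_pos: [0.5883, 0.0151, 0.2134]
tcp_rot: [0.073, 1.579, -0.089]
ft_force: [-0.6, -1.2, -0.2]
gripper_width: 0.0499
```

```bash
python3 look.py w11;python3 go.py .562 -.402 .21 19.4
```

```text
[0.5883 0.0151 0.2134] [-0.0105 -0.0098 -0.9999] ang -5.9290771603488075 [-0.56 -1.23 -0.19] 14.3
shift mm [   5.2 -417.6   18.2] yaw -0.4421 | now [0.587  0.0152 0.2111] ang -5.93 t 14.35 F [-0.53  0.24 -0.47] w 0.04948157808137898
```

View pics/w11.png

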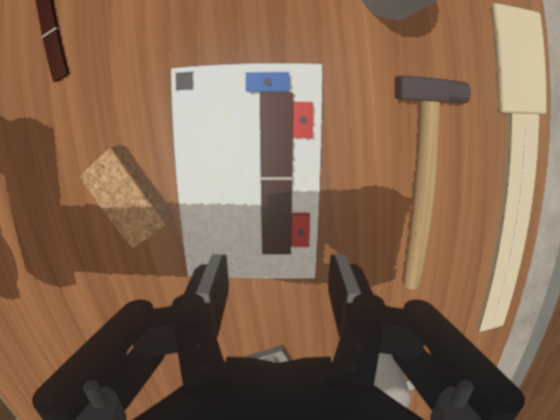

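The overhead wrist view shows the blank lying square: its end on the blue fence at (270,92) and its side on both red blocks at (303,120) and (300,230). Moving on to view the cradle.

Request:
step_arm(
  series=[
    [50,0,-35,2,-0.05],
    [50,0,-75,4,-0.12],
    [50,0,-115,6,-0.2],
    [50,0,-155,8,-0.3],
    [50,0,-195,10,-0.4],
    [50,3,-235,12,-0.442],
    [50,5,-275,14,-0.442],
    [50,5,-315,16,-0.442],
    [50,5,-355,18,-0.442],
    [50,5,-395,18,-0.442],
    [50,5,-418,18,-0.442],
    [50,5,-418,18,-0.442],
    [50,5,-418,18,-0.442],
    [50,5,-418,18,-0.442],
  ],
)

```text
clock: 15.52
eef_pos: [0.5611, -0.4011, 0.2079]
tcp_rot: [-0.269, 1.573, 0.264]
ft_force: [0.3, 0.5, -0.9]
gripper_width: 0.0499
```

```bash
python3 look.py w12
```

```text
[ 0.5611 -0.4011  0.2079] [-0.0173 -0.006  -0.9998] ang 19.41002545816666 [ 0.31  0.49 -0.88] 15.5167
```

View pics/w12.png

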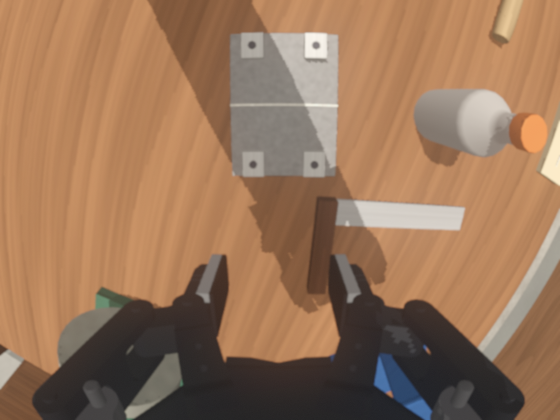

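The cradle is clearly in view: bed corners (230,34), (338,34), (233,178) and (336,176), block holes near (252,45), (316,45), (253,164) and (314,164), and the cross line at row 105.

```bash
python3 - <<'E'
from h import *
import pickle
P=pickle.load(open('w12.pkl','rb'))
W=[onz("wrist",p,.028,P) for p in [(252,45),(316,45),(253,164),(314,164)]]
B=[onz("wrist",p,.015,P) for p in [(230,34),(338,34),(233,178),(336,176)]]
L=[onz("wrist",p,.015,P) for p in [(231,104.5),(338,106)]]
for n,Q in (('blk',W),('bed',B)):
    Q=np.array(Q);print(n,Q.mean(0).round(4),'w',np.linalg.norm(Q[1]-Q[0]),np.linalg.norm(Q[3]-Q[2]),'h',np.linalg.norm(Q[2]-Q[0]),np.linalg.norm(Q[3]-Q[1]))
    x=Q[1]-Q[0]+Q[3]-Q[2];y=Q[0]-Q[2]+Q[1]-Q[3];print(np.degrees(np.arctan2(x[1],x[0])),np.degrees(np.arctan2(-y[0],y[1])))
print((L[0]+L[1])/2,np.linalg.norm(L[1]-L[0]))
g=cv2.imread('pics/w12.png');cv2.imwrite('pics/w12c.png',cv2.resize(g[20:190,215:350],None,fx=3.5,fy=3.5,interpolation=cv2.INTER_CUBIC))
E
```

```text
blk [ 0.539  -0.3271  0.028 ] w 0.062088712577494994 0.06174204593798018 h 0.11987796217599923 0.11977105053285525
19.677322701679483 19.326127870332353
bed [ 0.5397 -0.3276  0.015 ] w 0.10969201110488855 0.11017365763182761 h 0.15267588534900314 0.15021453702452864
20.260060320018347 19.75802944828118
[ 0.53974381 -0.32702846  0.015     ] 0.10973200200533281
```

View pics/w12c.png

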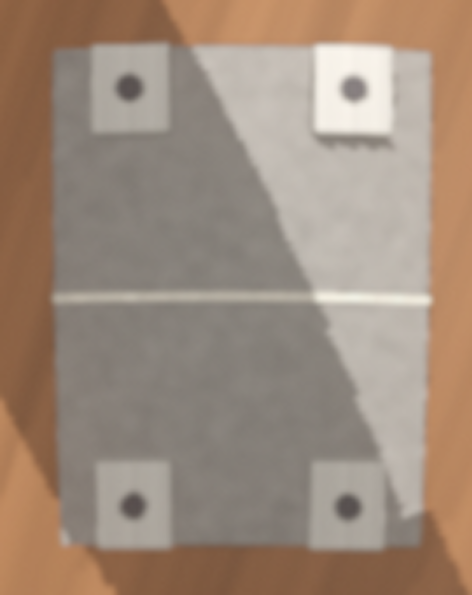

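```bash
python3 go.py .5845 .0133 .12 -6
```

```text
shift mm [ 85.4 382.9 161.2] yaw 0.4443 | now [ 0.5615 -0.4008  0.2086] ang 19.46 t 15.5667 F [ 0.3  -0.05  0.16] w 0.05016386591267856
```

Request:
step_arm(
  series=[
    [50,0,35,14,0.04],
    [50,0,72,30,0.1],
    [50,0,109,46,0.2],
    [50,0,146,62,0.3],
    [50,0,183,77,0.4],
    [50,10,220,93,0.444],
    [50,25,257,108,0.444],
    [50,40,294,124,0.444],
    [50,55,331,140,0.444],
    [50,70,365,154,0.444],
    [50,85,383,161,0.444],
    [50,85,383,161,0.444],
    [50,85,383,161,0.444],
    [50,85,383,161,0.444],
  ],
)

```text
clock: 16.73
eef_pos: [0.5843, 0.0136, 0.1209]
tcp_rot: [0.075, 1.585, -0.088]
ft_force: [-0.0, -0.1, 0.9]
gripper_width: 0.05
```

```bash
python3 go.py .5845 .0133 .016 -6
```

```text
shift mm [104.9   0.6   1.8] yaw 0.0014 | now [0.5843 0.0136 0.1209] ang -5.92 t 16.7333 F [-0.03 -0.11  0.86] w 0.04996471990005602
```

Request:
step_arm(
  series=[
    [50,35,0.5,2,0],
    [50,70,0.5,2,0],
    [50,92,0.5,2,0],
    [50,102,0.5,2,0],
    [50,105,0.5,2,0],
    [50,105,0.5,2,0],
    [50,105,0.5,2,0],
  ],
)

```text
clock: 17.32
eef_pos: [0.5864, 0.0125, 0.0179]
tcp_rot: [0.075, 1.581, -0.088]
ft_force: [0.4, -0.5, 0.8]
gripper_width: 0.0499
```

Request:
step_arm(
  series=[
    [25,0,0,0,0],
    [25,0,0,0,0],
    [25,0,0,0,0],
    [25,0,0,0,0],
    [25,0,0,0,0],
    [25,0,0,0,0],
  ],
  grip_force=40,
)

```text
clock: 17.82
eef_pos: [0.5844, 0.0126, 0.0195]
tcp_rot: [0.075, 1.587, -0.088]
ft_force: [-12.1, -0.1, 10.8]
gripper_width: 0.0321
```

Request:
step_arm(
  series=[
    [25,-2,-1,-1,0],
    [25,-8,-3,-2,0],
    [25,-20,-6,-3,0],
    [25,-40,-8,-3,0],
    [25,-60,-8,-3,0],
    [25,-60,-8,-3,0],
    [25,-60,-8,-3,0],
  ],
)

```text
clock: 18.4
eef_pos: [0.5835, 0.0049, 0.0821]
tcp_rot: [0.074, 1.582, -0.089]
ft_force: [-0.9, -0.6, -1.6]
gripper_width: 0.032
```

```bash
python3 look.py w13; python3 go.py .5393 -.3271 .09 19.6
python3 - <<'E'
from h import *
s=bot.grab_frame("side");cv2.imwrite('pics/s13.png',cv2.resize(s[130:300,190:380],None,fx=3.5,fy=3.5))
E
```

```text
[0.5835 0.0049 0.0821] [-0.0133 -0.0087 -0.9999] ang -5.933259392338854 [-0.87 -0.61 -1.56] 18.4
shift mm [  -6.1 -335.    -8.5] yaw -0.4457 | now [0.5823 0.0052 0.0805] ang -5.93 t 18.45 F [-0.12  0.22 -0.79] w 0.03257245372409049
```

View pics/w13.png

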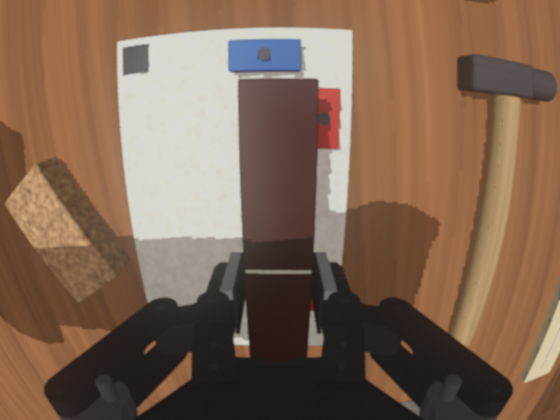

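View pics/s13.png

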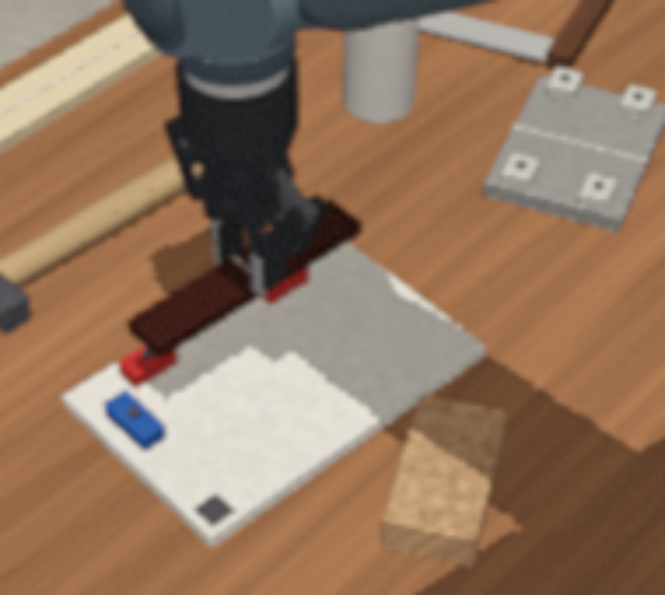

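It is held level and lifted clear of the board. I'll check the blank's offset in the grip.

```bash
python3 - <<'E'
from h import *
import pickle
for n,z,px,t in (('w13',.0866,(279.5,271.5),(.5835,.0049)),('w6',.024,(278.5,275),(.5379,-.0131)),('w9',.024,(200+133/1.7,20+435/1.7),(.5843,.0134))):
    P=pickle.load(open(n+'.pkl','rb'));w=onz("wrist",px,z,P);print(n,w,w[:2]-np.array(t))
    e=onz("wrist",(278.5,79.5),z,P);print('  end',e, np.linalg.norm(e-w),np.degrees(np.arctan2(e[0]-w[0],e[1]-w[1])))
E
```

```text
w13 [0.58521303 0.0061071  0.0866    ] [0.00171303 0.0012071 ]
  end [0.59385296 0.09490485 0.0866    ] 0.08921709298741823 5.5573283291993425
w6 [ 0.53907974 -0.01184401  0.024     ] [0.00117974 0.00125599]
  end [0.54848181 0.07666733 0.024     ] 0.08900929594909121 6.063472251139793
w9 [0.58538693 0.01405492 0.024     ] [0.00108693 0.00065492]
  end [0.59471009 0.1031739  0.024     ] 0.0896053248862925 5.972259144828069
```

```bash
python3 go.py .5385 -.3284 .095 19.6
```

```text
shift mm [ -12.3 -336.6   -8.5] yaw -0.4455 | now [0.5814 0.0054 0.0794] ang -5.93 t 18.5 F [ 0.52 -0.58 -0.85] w 0.032547136728960535
```

Request:
step_arm(
  series=[
    [25,-6,-30,-1,-0.03],
    [25,-12,-65,-2,-0.08],
    [25,-12,-100,-3,-0.15],
    [25,-12,-135,-4,-0.22],
    [25,-12,-170,-5,-0.29],
    [25,-12,-205,-6,-0.36],
    [25,-12,-240,-7,-0.42],
    [25,-12,-275,-8,-0.4455],
    [25,-12,-310,-8.5,-0.4455],
    [25,-12,-330,-8.5,-0.4455],
    [25,-12,-336.5,-8.5,-0.4455],
    [25,-12,-336.5,-8.5,-0.4455],
    [25,-12,-336.5,-8.5,-0.4455],
    [25,-12,-336.5,-8.5,-0.4455],
  ],
)

```text
clock: 19.67
eef_pos: [0.5383, -0.3266, 0.0939]
tcp_rot: [-0.272, 1.575, 0.268]
ft_force: [0.3, -0.6, -0.6]
gripper_width: 0.0322
```

```bash
python3 look.py w14; python3 go.py .5385 -.3284 .045 19.6
```

```text
[ 0.5383 -0.3266  0.0939] [-0.0201 -0.0061 -0.9998] ang 19.675514093312724 [ 0.3  -0.61 -0.59] 19.6667
shift mm [49.1 -1.7  0.4] yaw 0.0017 | now [ 0.5385 -0.3266  0.0941] ang 19.7 t 19.7167 F [-0.28 -0.55 -0.12] w 0.03238158432462838
```

View pics/w14.png

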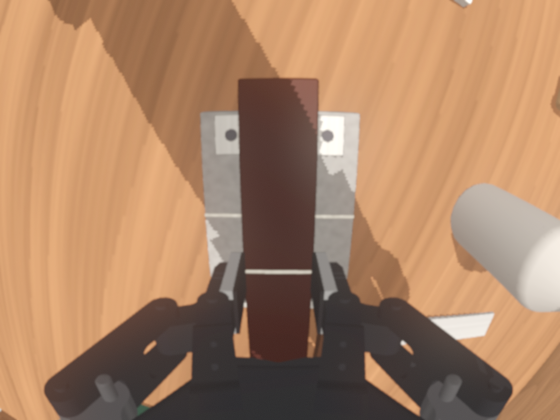

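The held blank (columns 239–318) is centred on the cradle (bed 201–358, block holes at 231 and 328). Lowering to just above the blocks.

Request:
step_arm(
  series=[
    [25,15,-1,0.4,0],
    [25,30,-1.7,0.4,0],
    [25,42,-1.7,0.4,0],
    [25,48,-1.7,0.4,0],
    [25,48,-1.7,0.4,0],
    [25,48,-1.7,0.4,0],
  ],
)

```text
clock: 20.22
eef_pos: [0.5381, -0.328, 0.0452]
tcp_rot: [-0.272, 1.576, 0.269]
ft_force: [-0.9, 0.2, -1.0]
gripper_width: 0.0323
```

```bash
python3 look.py w15; python3 go.py .5385 -.3284 .0235 19.6
```

```text
[ 0.5381 -0.328   0.0452] [-0.021  -0.0055 -0.9998] ang 19.70218738677264 [-0.87  0.22 -0.95] 20.2167
shift mm [22.6  0.1  0.3] yaw 0.0017 | now [ 0.5387 -0.3284  0.0461] ang 19.7 t 20.2667 F [ 0.8   0.21 -0.8 ] w 0.03203570961935692
```

View pics/w15.png

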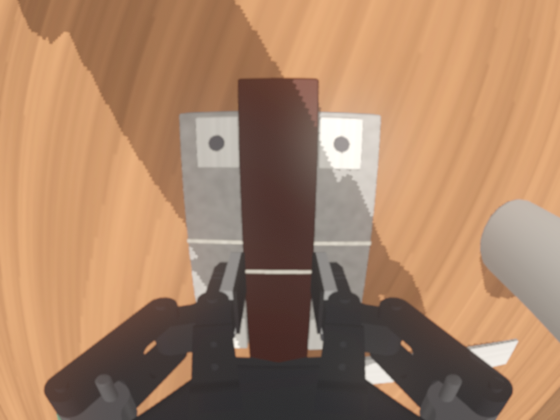

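Request:
step_arm(
  series=[
    [25,5,0,0.6,0],
    [25,10,0,0.6,0],
    [25,15,0,0.6,0],
    [25,19,0,0.6,0],
    [25,21,0,0.6,0],
    [25,21,0,0.6,0],
  ],
)

```text
clock: 20.77
eef_pos: [0.5383, -0.328, 0.0242]
tcp_rot: [-0.272, 1.575, 0.269]
ft_force: [-0.3, 0.6, -1.1]
gripper_width: 0.032
```

```bash
python3 look.py w16
```

```text
[ 0.5383 -0.328   0.0242] [-0.0207 -0.0057 -0.9998] ang 19.695864330248245 [-0.27  0.65 -1.05] 20.7667
```

View pics/w16.png

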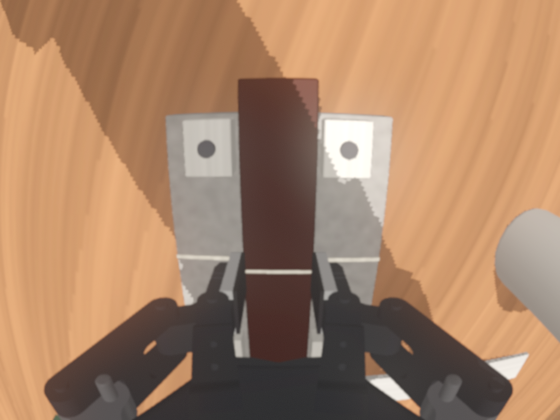

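```bash
python3 - <<'E'
from h import *
import pickle
P=pickle.load(open('w16.pkl','rb'))
c=(onz("wrist",(204,257.5),.015,P)+onz("wrist",(354,259.5),.015,P))/2
k=onz("wrist",(278.5,272),.0285,P);a=np.radians(19.6)
x=np.array([np.cos(a),np.sin(a)]);y=np.array([-x[1],x[0]]);d=(k-c)[:2]*1000
print(c,k,'dx',d@x,'dy',d@y)
e=onz("wrist",(278.5,79.5),.0285,P);print(np.linalg.norm(e-k), np.degrees(np.arctan2(-(e-k)[0],(e-k)[1])))
for p in [(206.5,149),(349,150)]: print(onz("wrist",p,.028,P))
E
```

```text
[ 0.5395761  -0.32730455  0.015     ] [ 0.53962668 -0.32709034  0.0285    ] dx 0.11950455536514064 dy 0.184827174668753
0.08969032534294329 19.757119321634775
[ 0.48951091 -0.28119745  0.028     ]
[ 0.5482896  -0.26038942  0.028     ]
```

The offset is about 0.1 mm across and 0.2 mm along. I'll lower the last bit and release.

Request:
step_arm(
  series=[
    [25,0.7,0,0,0],
    [25,1.5,0,0,0],
    [25,1.5,0,0,0],
    [38,1,0,0,0],
    [44,0,0,0,0],
    [50,0,0,0,0],
    [50,0,0,0,0],
    [50,0,0,0,0],
  ],
)

```text
clock: 21.48
eef_pos: [0.5387, -0.3283, 0.0248]
tcp_rot: [-0.273, 1.575, 0.268]
ft_force: [-0.1, -0.3, 0.1]
gripper_width: 0.0499
```

Request:
step_arm(
  series=[
    [50,-8,0,0,0],
    [50,-30,0,0,0],
    [50,-70,0,0,0],
    [50,-110,0,0,0],
    [50,-150,-30,0,0],
    [50,-170,-60,0,0],
    [50,-170,-60,0,0],
    [50,-170,-60,0,0],
  ],
)

```text
clock: 22.15
eef_pos: [0.5634, -0.386, 0.1982]
tcp_rot: [-0.275, 1.571, 0.263]
ft_force: [-0.1, 0.6, -0.8]
gripper_width: 0.05
```

```bash
python3 look.py w17; python3 - <<'E'
from h import *
s=bot.grab_frame("side");cv2.imwrite('pics/s17.png',cv2.resize(s[120:220,290:420],None,fx=5,fy=5))
E
```

```text
[ 0.5634 -0.386   0.1982] [-0.0157 -0.0104 -0.9998] ang 19.607654468961314 [-0.09  0.6  -0.83] 22.15
```

View pics/w17.png

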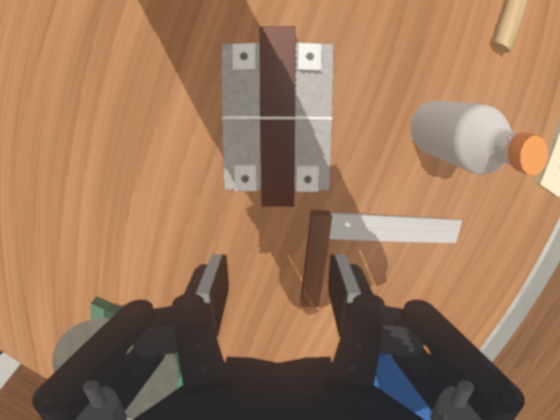

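View pics/s17.png

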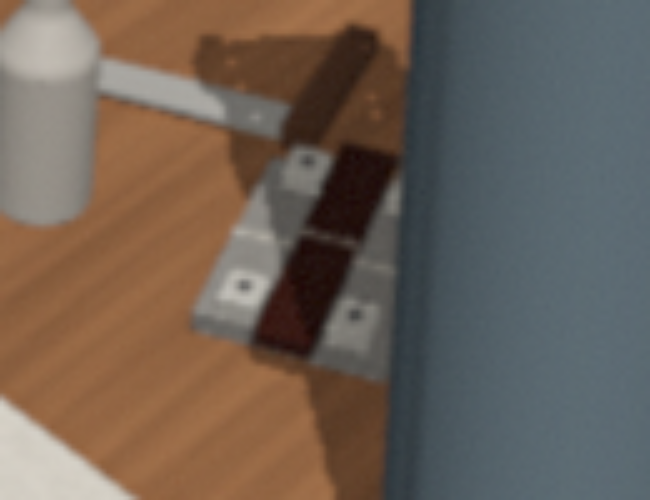

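The blank lies between the four blocks (columns 260–295 against holes at 244 and 310), with its white line in line with the cross line at row 118. One numeric check, then I'll hand in.

```bash
python3 - <<'E'
from h import *
import pickle
P=pickle.load(open('w17.pkl','rb'))
H=np.mean([onz("wrist",p,.028,P) for p in [(243.5,56),(310,56),(245.5,178.5),(307.5,179.5)]],axis=0)
K=np.array([onz("wrist",p,.027,P) for p in [(260,27),(295,27),(261.5,206.5),(295,206.5)]]);k=K.mean(0)
a=np.radians(19.6);x=np.array([np.cos(a),np.sin(a)]);y=np.array([-x[1],x[0]]);d=(k-H)[:2]*1000
v=K[0]+K[1]-K[2]-K[3];print('dx',d@x,'dy',d@y,'yaw',np.degrees(np.arctan2(-v[0],v[1])),'len',np.linalg.norm(v)/2,np.linalg.norm(K[1]-K[0]))
print(bot.finish_job(),bot.observe()['clock'])
E
```

```text
dx 1.24748111089862 dy -0.2726930864230224 yaw 19.88005603440009 len 0.17843220080592662 0.032947818524462366
the job is handed in; nothing more can be done
the job is handed in; nothing more can be done
```

The rosewood blank is squared and seated in the routing cradle, and I handed the job in at about 22 s; no verdict is reported.

- **Squaring:** I pulled the larger rosewood bar from the bin, leaving the smaller dark bar on the bench. I laid it clear of both fences and regripped it at its middle. I pressed it flush on both red blocks (about 7 N) with its end about 18 mm short of the blue fence. Then I slid it home on the blue fence (about 11 N on the wrist, part of it friction) and released it. A picture from above showed it lying square on its own.
- **Cradle:** I measured the cradle with the wrist camera, regripped, lifted, lowered the blank between the guide blocks and let go.
- **Last checks:** Relative to the block centres, the blank is about 1.2 mm off across, 0.3 mm off along and 0.3° off in angle, all inside the limits. With the gripper lowered just before release, the across reading was 0.1 mm; the 1 mm difference is about the limit of measuring from one picture. It looked flat, but I did not measure its height or tilt.
- **Other notes:**
  - The top camera placed things about 4 mm lower in x than the wrist camera. Contact with the blank and the red fence agreed with the wrist camera, so I used that.
  - The tool had drifted about 1° off vertical by the end.
  - The nearby bench items and the maple looked undisturbed in the pictures I took, but I did not measure them again.

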